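Hold a marking template flush on the sloped stand

TASK

First take the needle box off the sloped face of the marking stand and set it down, lid up, on the open table top clear of the stand. Then pick up the orange marking template by its black grip rib, tilt it to match the slope, and hold it flush against the face with a light, steady push, square and inside the black outline, ready for chalking round. Finish while still gripping the rib and pressing (do not let go), and leave the stand at the angle it is set to and the tape measure, pin tin and chalk where they lie.

Things in the scene. Friction and masses are not known exactly. Their poses are not given: they have to be found in the camera images.
- stand: Green marking stand fixed to the table: base 190 (x) x 160 (y) x 12 mm; hinge posts at the front corners (50 mm high, beside the face); two clamp posts with black knobs (88 mm high, 64 mm behind its middle, reaching 94 mm to each side). Origin: centre of the base underside. x points level toward the high side of the slope, y left, z up.
- stand_face: Aluminium sloping face, 160 mm up the slope x 130 wide x 8 thick. Origin: middle of the low edge, underside, on the hinge (80 mm before the stand's origin, 35 mm up). x up the slope, y left, z out of the face (surface at z = 8 mm). A lip at x = 0 to 6 mm stands 10 mm proud. Held by friction at a slope that differs each time, 16 to 25 deg; slips if pushed with over 50 N at its middle.
- face_mark (a point): Middle of the black outline, on the surface of the sloping face, 80 mm up from its low edge. x up the slope, y left, z straight out of the surface. The outline is 130 mm along x by 100 mm along y inside the line; nothing stands proud there.
- template: Orange rigid plate 100 (x) x 70 (y) x 6 mm, about 0.1 kg, notched in the middle of each short edge, flat on the table. A black grip rib, 50 mm along x, 12 mm wide (y), rises from its middle to 38 mm above its underside; grip it across y. Origin: centre of the underside; z up, to the rib side. It goes on the face with its 100 mm side along the slope, either way round.
- rib_mid (a point): Middle of the grip rib, 22 mm above the underside of the template; axes as the template.
- needle_box: Small blue box with a clear lid (fixed shut), 39 (x) x 56 (y) x 24 mm, 30 g, lying on the sloping face near the lip, inside the outline. Origin: centre of its underside; z out of its lid. Its 39 mm side lies roughly along the slope and its 56 mm side across.
- tape_measure: Yellow tape measure, 69 x 68 x 31 mm, lying on the table; leave it. Origin: centre of its underside.
- pin_tin: Round red-lidded pin tin, 67 mm across, 31 mm high, on the table; leave it. Origin: centre of its underside.
- chalk: Light blue piece of tailor's chalk, 38 x 41 x 8 mm, on the table; leave it. Origin: centre of its underside.
Things that resemble listed ones, but are neither listed nor needed, are in the scene too. There is more than one size of the template; the one meant has the size given above.

How it is judged:
By the outcome, as a careful person would: the job done as asked, in the order asked, and still so for the second after the job is handed in, while the arm keeps its last pose, push and grip.
It also fails if it takes over 69 s, if anything falls off the work surface, if the arm or the gripper's body presses on something with over 40 N, if the wrist force passes 120 N, or if a joint passes its speed limit or range.

ROBOT

A 7-joint arm with a two-finger parallel gripper is mounted at the origin on a cart in front of the work surface, level with it; the furniture and walls round the work are solid. World frame = base frame: x ahead of the robot, y to its left, z up, the work surface at z = 0. Lengths are in m, angles in rad, forces in N, time in s.
With the tool pointing down it reaches from about 0.425 to 0.825 m from the base axis. Payload 3.6 kg.
Tool frame: the origin (TCP) lies midway between the tips of the shut fingers; the grasp point (between the pads) lies 19 mm behind it; z points along the fingers, x is the direction in which the jaws open and shut, and the axes are right-handed (so a half turn about z gives the same grasp; the last joint's range is limited). The gripper opens to 85 mm and grips with 20 to 120 N. Pads are 22 mm wide; open, the fingers measure 114 mm over their backs; the gripper's body (76 mm by 85 mm) begins 54 mm behind the grasp point. The pads swing forward as they close: fully open they stand 13 mm farther back than shut.
Start: joints at [1.258, 0.615, -0.013, 1.423, 0.008, 1.103, -0.04], TCP at [0.184, -0.623, 0.231] pointing down, gripper open.
Joint ranges: [-3.12, 3.12], [-0.3, 2.06], [-1.34, 1.32], [0.26, 2.42], [-1.36, 4.5], [0.01, 1.98], [-2.84, 2.84]. Speed limits (rad/s): [2.79, 2.79, 3.14, 3.14, 3.14, 3.14, 3.14].

INTERFACE

Orientations are given as a unit quaternion [w, x, y, z].
In Python, from rig import telemetry, snapshot, manip gives the robot as it stands.
- The arm moves only by the tool carry_out, never from a script. Its argument "plan" is text: rows parted by semicolons, each of 7 numbers parted by spaces: the shift along the tool's x, y, z in m, then the turn, a rotation vector about the tool's x, y, z in degrees, then the closure, from 0 (fully open) to 1 (shut). A call has 1 to 8 rows; each row is the pose to reach, as a shift and turn from the pose measured when the call began, along the tool's axes at that moment; what a row does not reach only later rows make up. A row lasts 1/12 s, in which the tool goes at most 41.7 mm and 7.16 degrees, less where a joint would pass 70% of its speed; a pose out of reach is approached as far as the arm can. A call with a gripper value outside its range is refused whole. The fingers move at their own pace and stop on an object; the grip force is fixed at half the most. Time passes only in rows, so rows that repeat a pose let the fingers close. It gives the time, the measured TCP pose, the force and the opening at its end, in the units of the state.
- telemetry.read_state(): the state, without advancing time (a new reading comes with each control period).
- snapshot(name): name is "scene" or "side" or "wrist"; returns a dict with "pixels" (480x640x3 uint8, red, green, blue), "depth" (480x640 float32, m along the optical axis (not along the pixel's ray), 0 where there is no reading), "fx", "fy", "cx", "cy" (pixels), "k1" (the pictures are not rectified: a ray, as slopes to the right and down, at radius r is drawn at 1 + k1 r^2 times it, then the intrinsics apply), "rvec" (rotation vector, rad) and "tvec" (3), from world to camera coordinates, as OpenCV has them; the wrist camera has in their place "T_tool_cam" (4x4, takes a point from camera to tool coordinates, whose origin is the TCP and whose axes are the tool frame's). Camera axes: x right, y down, z forward; pixel columns grow to the right and rows downward; lengths in m; the calibration is good to about 2 mm. A picture is of the moment at which its call begins: read the wrist's pose just before it.
- manip.job_done(): hands the job in, once; it reports no verdict.
The state is a dict: "time": time; "qpos": joint angles; "qvel": joint speeds; "effort": joint torques, N m; "eef_pos": TCP position; "tcp_rot": TCP orientation; "ft_force": force on the tool from outside, world axes, zero at the start; "ft_torque": the same for the moment, N m; "width": finger opening in m.
Only numpy, scipy, OpenCV 4.12 (cv2) and the standard library are available. Lean on these libraries where they do the work, as an engineer would, in place of code of your own. Each camera call takes 0.05 s, during which the arm holds its last target. There are 200 camera calls.

## Working session

There is one attempt and no reset: what is moved stays moved. The work goes in short steps, Python scripts to look and compute and a tool call to move; the robot and the scene stay as the last step left them, time stands still between calls to the robot, and variables do not carry over. Pictures are saved under pics/ and viewed, about 8 in all and at most 12, crops included, and the job is handed in when it is done.

Besides the shell and the picture viewer there is one more tool, called after "Emit:" by a JSON object that holds its "api" and its "payload", one argument or row to a line. carry_out: Moves the arm, as the interface text tells. Its arguments: {"type":"object","properties":{"plan":{"type":"string"}},"required":["plan"]}

```bash
ls; mkdir -p pics; cat > h.py <<'E'
import numpy as np, cv2
from scipy.spatial.transform import Rotation as R
from rig import telemetry, snapshot, manip
def T_tool():
    s=telemetry.read_state(); T=np.eye(4)
    q=s['tcp_rot']; T[:3,:3]=R.from_quat([q[1],q[2],q[3],q[0]]).as_matrix(); T[:3,3]=s['eef_pos']; return T,s
def shot(name):
    T,s=T_tool(); d=snapshot(name)
    if name=='wrist': d['Twc']=T@np.array(d['T_tool_cam'])
    else:
        M=np.eye(4); M[:3,:3]=cv2.Rodrigues(np.array(d['rvec'],float))[0]; M[:3,3]=np.ravel(d['tvec']); d['Twc']=np.linalg.inv(M)
    return d
def slopes(d,uv):
    K=np.array([[d['fx'],0,d['cx']],[0,d['fy'],d['cy']],[0,0,1.]])
    return cv2.undistortPoints(np.asarray(uv,float).reshape(-1,1,2),K,np.array([d['k1'],0,0,0.])).reshape(-1,2)
def onplane(d,uv,z=0.,n=(0,0,1.),p=None):
    n=np.array(n,float); p=np.array([0,0,z]) if p is None else np.array(p)
    s=slopes(d,uv); r=np.c_[s,np.ones(len(s))]@d['Twc'][:3,:3].T; c=d['Twc'][:3,3]
    return c+r*(((p-c)@n)/(r@n))[:,None]
def cloud(d):
    v,u=np.mgrid[:480,:640]; s=slopes(d,np.c_[u.ravel(),v.ravel()]); z=d['depth'].ravel()
    P=np.c_[s*z[:,None],z]@d['Twc'][:3,:3].T+d['Twc'][:3,3]; P[z==0]=np.nan
    return P.reshape(480,640,3)
def save(d,f): cv2.imwrite('pics/'+f,cv2.cvtColor(d['pixels'],cv2.COLOR_RGB2BGR))
def rel(Rt,pt):
    "shift and rotvec (deg) from present tool pose to target"
    T,_=T_tool(); Rc=T[:3,:3]
    return np.round(Rc.T@(np.array(pt)-T[:3,3]),4), np.round(np.degrees(R.from_matrix(Rc.T@Rt).as_rotvec()),2)
E
python3 - <<'E'
from h import *
a=shot('scene');b=shot('side');c=shot('wrist')
import pickle; pickle.dump((a,b,c),open('s0.pkl','wb'))
save(a,'scene0.png');save(b,'side0.png');save(c,'wrist0.png')
print(telemetry.read_state())
for d in (a,b): print(d['Twc'],d['fx'],d['k1'])
E
```

```text
pics
{'time': 0.15, 'qpos': array([ 1.25751492,  0.61570278, -0.01262707,  1.42450434,  0.00808907,
        1.10341585, -0.04040165]), 'qvel': array([-0.00021415, -0.00148846,  0.00094694, -0.00429362, -0.00089741,
       -0.00197086, -0.00069189]), 'effort': array([ 9.88324937e-04, -4.69659555e+01,  2.59617772e-01, -1.71251267e+01,
        9.99560725e-03,  7.09216401e-03,  1.17605424e-05]), 'eef_pos': array([ 0.18372299, -0.62289342,  0.2304093 ]), 'tcp_rot': array([-5.92273608e-04,  8.00914610e-01, -5.98777760e-01, -7.93784335e-04]), 'ft_force': array([-0.04127094, -0.16306544, -0.46156073]), 'ft_torque': array([ 0.02211218, -0.04315242,  0.01719276]), 'width': 0.08551686336665622}
[[-0.79872963 -0.37201098  0.47290465  0.07071897]
 [-0.60161329  0.48121499 -0.63756849  0.559729  ]
 [ 0.00961367 -0.79375057 -0.60816742  0.64565794]
 [ 0.          0.          0.          1.        ]] 481.13646926636153 0.027412892603017977
[[-0.99734677  0.04857987 -0.05421641  0.56848282]
 [ 0.07156333  0.51774426 -0.85253714  0.92317381]
 [-0.01334591 -0.85415507 -0.5198471   0.65848661]
 [ 0.          0.          0.          1.        ]] 473.3814181595485 -0.09692137954069349
```

View pics/scene0.png

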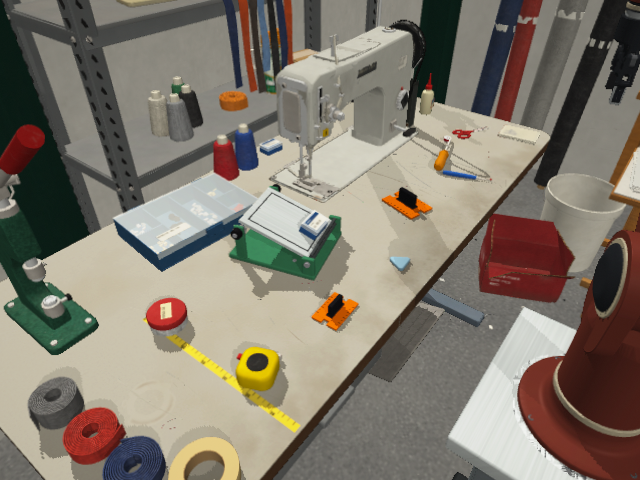

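View pics/side0.png

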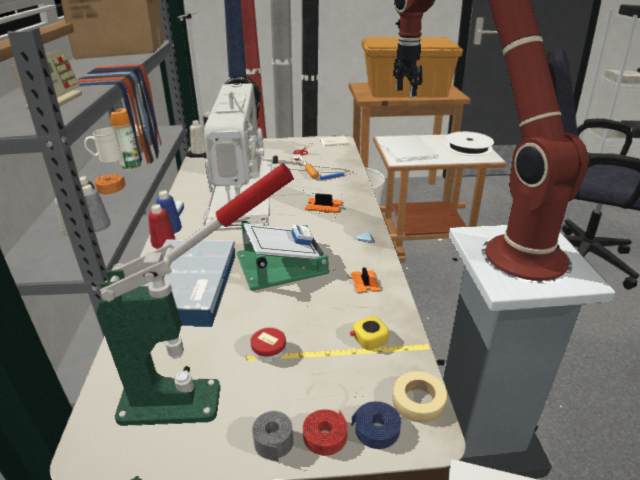

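The scene picture shows the stand at (285,240) with the box at (313,224), and orange templates at (407,203) and (335,310). The side picture shows the same two at (323,203) and (366,281).

```bash
cat > m0.py <<'E'
from h import *
import pickle
a,b,c=pickle.load(open('s0.pkl','rb'))
for nm,d in (('scene',a),('side',b)):
    P=cloud(d); d['P']=P; hsv=cv2.cvtColor(d['pixels'],cv2.COLOR_RGB2HSV); H,S,V=cv2.split(hsv)
    work=(P[...,2]>-.02)&(P[...,2]<.16)&(P[...,0]>.25)&(P[...,0]<1.0)&(abs(P[...,1])<.75)
    print(nm)
    def blobs(m,lab,amin):
        n,L,st,_=cv2.connectedComponentsWithStats(m.astype(np.uint8))
        for i in range(1,n):
            if st[i,4]<amin: continue
            q=P[L==i]; print(lab,st[i],'med',np.nanmedian(q,0).round(3),'min',np.nanpercentile(q,2,axis=0).round(3),'max',np.nanpercentile(q,98,axis=0).round(3))
            if lab=='orange':
                # top plate plane z=6mm : border pixels
                yy,xx=np.nonzero(L==i); W=onplane(d,np.c_[xx,yy],.006)[:,:2]; r=cv2.minAreaRect(W.astype(np.float32)*1000); print('   rect mm',r)
    blobs(work&(H>5)&(H<16)&(S>170)&(V>120),'orange',60)
    blobs(work&(H>45)&(H<85)&(S>90),'green',100)
    blobs(work&(H>95)&(H<125)&(S>90)&(P[...,2]>.02),'blue',60)
    blobs(work&(H>22)&(H<35)&(S>150),'yellow',60)
    blobs(work&((H<5)|(H>172))&(S>130),'red',60)
    blobs(work&(H>88)&(H<115)&(S>40)&(S<150),'ltblue',60)
    tab=work&(abs(P[...,2])<.015)&(S<60); q=P[tab]; print('table z',np.median(q[:,2]), np.percentile(q[:,0],[1,99]))
E
python3 m0.py
```

```text
scene
orange [382 191  50  28 490] med [ 0.47  -0.299  0.004] min [ 0.431 -0.341  0.   ] max [ 0.535 -0.271  0.007]
   rect mm ((481.6959533691406, -309.66326904296875), (73.13052368164062, 102.71134948730469), 74.96823120117188)
orange [312 292  46  39 675] med [0.408 0.074 0.003] min [0.389 0.029 0.   ] max [0.443 0.103 0.006]
   rect mm ((414.1569519042969, 67.70286560058594), (53.47455978393555, 77.62735748291016), 3.243013620376587)
green [ 230  215  111   65 2562] med [0.588 0.025 0.011] min [ 0.499 -0.114  0.004] max [0.681 0.071 0.067]
green [   0  249   98  106 3898] med [0.792 0.395 0.015] min [0.715 0.343 0.006] max [0.864 0.422 0.142]
blue [235 129  23  35 600] med [ 0.898 -0.202  0.06 ] min [ 0.884 -0.23   0.021] max [ 0.925 -0.19   0.097]
blue [114 215 128  49 747] med [0.746 0.153 0.03 ] min [0.725 0.003 0.02 ] max [0.907 0.188 0.046]
blue [299 227  24  13  90] med [ 0.549 -0.025  0.059] min [ 0.533 -0.049  0.051] max [ 0.568 -0.021  0.067]
blue [ 103  437   60   43 1657] med [0.463 0.45  0.023] min [0.422 0.423 0.02 ] max [0.489 0.483 0.026]
yellow [ 167  335  133   9
[... 2766 characters left out ...]
3]
red [ 303  410   44   45 1596] med [0.539 0.471 0.024] min [0.508 0.433 0.004] max [0.57  0.495 0.027]
ltblue [156 196  28  37 383] med [ 0.898 -0.204  0.06 ] min [ 0.886 -0.323  0.005] max [ 0.931 -0.193  0.101]
ltblue [291 229  21  17  81] med [ 0.564 -0.027  0.063] min [ 0.533 -0.071  0.049] max [ 0.58  -0.021  0.073]
ltblue [357 233  15   9  91] med [ 0.388 -0.115  0.008] min [ 0.375 -0.133  0.003] max [ 0.408 -0.1    0.011]
ltblue [178 246  57  81 846] med [0.76  0.183 0.023] min [ 0.725 -0.051  0.003] max [0.81  0.189 0.048]
ltblue [ 352  402   49   47 1674] med [0.457 0.463 0.024] min [0.423 0.424 0.003] max [0.49  0.491 0.027]
table z 1.7077592620040605e-05 [0.32499024 0.96226457]
```

```bash
cat > m1.py <<'E'
from h import *
import pickle
a,b,c=pickle.load(open('s0.pkl','rb'))
G=np.full((15,30),0.)
for d in (a,b):
    P=cloud(d); d['P']=P
    q=P.reshape(-1,3); q=q[np.isfinite(q).all(1)]
    ok=(q[:,0]>.3)&(q[:,0]<1.05)&(abs(q[:,1])<.75)&(q[:,2]<.6); q=q[ok]
    np.maximum.at(G,(((q[:,0]-.3)/.05).astype(int),((q[:,1]+.75)/.05).astype(int)),q[:,2])
print('cols y from -.75; rows x from .3; cm'); print((G*100).round().astype(int))
for d in (a,b):
    P=d['P']; S=cv2.cvtColor(d['pixels'],cv2.COLOR_RGB2HSV)[...,1]; V=d['pixels'].max(2)
    m=(P[...,0]>.52)&(P[...,0]<.72)&(P[...,1]>-.12)&(P[...,1]<.08)&(P[...,2]>.035)&(P[...,2]<.14)&(S<50)&(V>120)
    q=P[m]
    best=None;rng=np.random.default_rng(0)
    for _ in range(400):
        t=q[rng.choice(len(q),3,False)]; n=np.cross(t[1]-t[0],t[2]-t[0]); n/=np.linalg.norm(n)+1e-12
        k=abs((q-t[0])@n)<.0025
        if best is None or k.sum()>best.sum(): best=k
    f=q[best]; n=np.linalg.svd(f-f.mean(0))[2][2]; n*=np.sign(n[2])
    print(len(q),best.sum(),f.mean(0).round(4),'n',n.round(4),'tilt',np.degrees(np.arccos(n[2])).round(2),'yaw up',np.degrees(np.arctan2(-n[1],-n[0])).round(2))
E
python3 m1.py
```

```text
cols y from -.75; rows x from .3; cm
[[ 1  1  1  1  0  0  0  1  1  0  0  0  0  0  0  0  0  0  0  0  0  0  3  3
   0  0  0  0  0  0]
 [ 0  0  0  0  1  0  0  0  0  0  0  0  1  1  0  1  1  1  0  3  3  0  3  3
   3  0  0  0  0  0]
 [ 1  1  0  0  2  1  0  0  1  1  0  0  1  0  0  3  3  1  0  3  3  0  3  3
   3  0  0  0  0 36]
 [ 0  0  1  2  3  2  0  0  4  4  0  0  0  0  0  5  0  0  0  3  3  0  0  3
   3  0  0  0  0 36]
 [ 1  2  2  3  3  3  0  1  4  1  0  0  5  8  8  6  0  0  0  0  0  0  0  3
   3  0  0  0  0  0]
 [ 1  2  0  0  0  1  0  0  0  0  0  0  5  8  8  8  1  0  0  0  3  0 43  4
   4  0  0  0  0 35]
 [ 1  1  5  6  5  1  1  1  1 21  1  0  0  8  9  9  9  0  0  3  3  0 42  4
   4  4  0  0  0  0]
 [14 29 29 29 29 29 29 29 30 29 29 26  7 10 10 10 10  0  0  3  3  0 38  0
   4  0  0  0  0  0]
 [14 30 30 30 29 29 29 34 34 29 29 28  0  8  5  5  5  5  5  0  0  2 34 31
   0  0  0  0  0  0]
 [ 0 30 30 30 29 29 29 29 30 29 29 27  0  5  5  5  5  5  5  0  0  6 31 31
   0  0  0  0  0  0]
 [ 0  0  0  1  1  1  1  1  1 18  1  0  0  5  5  5  5  5  5  0  0 27 29 29
   0  0  0  0  0  0]
 [12  1  0  1  1  1  1  1  2  2 11  9  9  5  5  5  5  5  5  0  0  2 24  2
   0  0  0  0  0  0]
 [49  0  0  0  0  1  1  0  3  3 12 11 11  0  4  5  5  5  5  0  0  0  0  0
   0  0  0  0  0  0]
 [55 55 39 39 39 40 40 40 40 39 39 39 39 39 39 51 57  0  0  0  0  0  0  0
   0  0  0  0  0  0]
 [54 56 39 39 39 40 40 40 40 40 39 40 39 39 39 39 57  0  0  0  0  0  0  0
   0  0  0  0  0  0]]
3110 2510 [ 0.6102 -0.0135  0.0716] n [-0.3128 -0.0875  0.9458] tilt 18.96 yaw up 15.62
1754 1414 [ 0.6132 -0.0122  0.0742] n [-0.311  -0.0852  0.9466] tilt 18.81 yaw up 15.31
```

Emit:
{"api": "carry_out", "payload": {
  "plan": "0 0 -0.04 0 0 0 0; 0 0 -0.08 0 0 0 0; 0 0 -0.12 0 0 0 0"
}}

```text
time: 0.4
eef_pos: [0.1835, -0.6224, 0.3508]
tcp_rot: [-0.001, 0.801, -0.599, -0.002]
ft_force: [0.2, -0.8, 0.3]
width: 0.0852
```

Emit:
{"api": "carry_out", "payload": {
  "plan": "-0.029 -0.029 0 0 0 0 0; -0.058 -0.058 0 0 0 0 0; -0.087 -0.087 0 0 0 0 0; -0.116 -0.116 0 0 0 0 0; -0.145 -0.145 0 0 0 0 0; -0.174 -0.174 0 0 0 0 0; -0.203 -0.203 0 0 0 0 0; -0.232 -0.232 0 0 0 0 0"
}}

```text
time: 1.07
eef_pos: [0.3408, -0.3322, 0.3518]
tcp_rot: [-0.001, 0.801, -0.599, -0.002]
ft_force: [0.1, -1.1, -0.1]
width: 0.0854
```

Emit:
{"api": "carry_out", "payload": {
  "plan": "-0.029 -0.029 0 0 0 0 0; -0.058 -0.058 0 0 0 0 0; -0.087 -0.087 0 0 0 0 0; -0.116 -0.116 0 0 0 0 0; -0.145 -0.145 0 0 0 0 0; -0.174 -0.174 0 0 0 0 0; -0.203 -0.203 0 0 0 0 0; -0.232 -0.232 0 0 0 0 0"
}}

```text
time: 1.73
eef_pos: [0.498, -0.0423, 0.3529]
tcp_rot: [-0.001, 0.801, -0.599, -0.002]
ft_force: [1.1, -1.1, 0.6]
width: 0.0853
```

Emit:
{"api": "carry_out", "payload": {
  "plan": "0 0 0 0 0 0 0; 0 0 0 0 0 0 0; 0 0 0 0 0 0 0"
}}

```text
time: 1.98
eef_pos: [0.4976, -0.0429, 0.3525]
tcp_rot: [-0.001, 0.801, -0.599, -0.002]
ft_force: [-0.6, 0.0, 0.6]
width: 0.0856
```

```bash
python3 - <<'E'
from h import *
import pickle
d=shot('wrist'); pickle.dump(d,open('w1.pkl','wb')); save(d,'w1.png'); T,s=T_tool(); print(T.round(3),s['qpos'].round(2)); print(d['Twc'].round(3),np.array(d['T_tool_cam']).round(3))
E
```

```text
[[ 0.28  -0.96  -0.003  0.497]
 [-0.96  -0.28   0.003 -0.044]
 [-0.004  0.002 -1.     0.353]
 [ 0.     0.     0.     1.   ]] [ 0.27  0.29 -0.3   1.64  0.09  1.23 -1.34]
[[ 0.282 -0.917 -0.282  0.57 ]
 [-0.959 -0.271 -0.079 -0.022]
 [-0.004  0.292 -0.956  0.494]
 [ 0.     0.     0.     1.   ]] [[ 1.    -0.001  0.    -0.   ]
 [ 0.001  0.957  0.29  -0.075]
 [-0.    -0.29   0.957 -0.142]
 [ 0.     0.     0.     1.   ]]
```

View pics/w1.png

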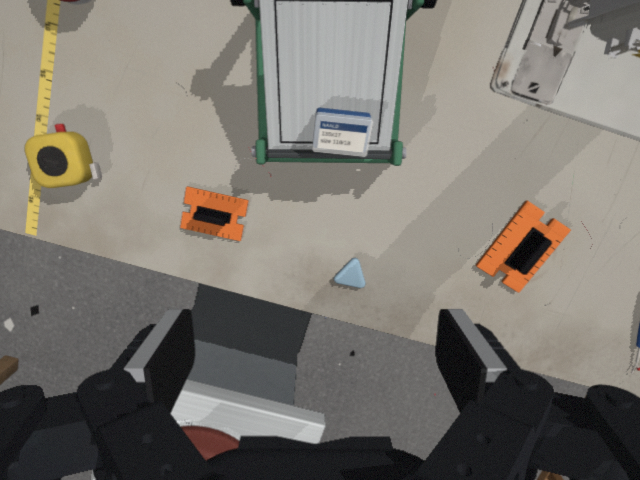

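The wrist picture shows the box at (343,132) on the face, slightly turned, and the large template at (523,246). The small one is at (215,214). Next I tilt to the face and come closer.

```bash
cat > face.py <<'E'
from h import *
def frame(tilt=18.9,yaw=15.5):
    t,w=np.radians([tilt,yaw]); u=np.array([np.cos(t)*np.cos(w),np.cos(t)*np.sin(w),np.sin(t)]); y=np.array([-np.sin(w),np.cos(w),0]); return u,y,np.cross(u,y)
E
python3 - <<'E'
from face import *
import pickle
d=pickle.load(open('w1.pkl','rb')); u,y,n=frame()
p0=np.array([.6115,-.013,.073])
W=onplane(d,[[343,132],[281,141],[377,147],[330,157],[330,1]],n=n,p=p0); print(W.round(4))
P=cloud(d); S=cv2.cvtColor(d['pixels'],cv2.COLOR_RGB2HSV)[...,1]
q=P[5:100,285:380][S[5:100,285:380]<60]; m=np.nanmedian(q,0); f=q[abs((q-m)@n)<.004]; nn=np.linalg.svd(f-f.mean(0))[2][2]; nn*=np.sign(nn[2]); print('wrist plane',f.mean(0),nn,np.degrees(np.arccos(nn[2])),np.degrees(np.arctan2(-nn[1],-nn[0])),'vs p0',(f.mean(0)-p0)@n)
Rt=np.c_[-y,-u,-n]
c=p0-(p0-W[3])@u*u*.5  # between middle and lip
print(rel(Rt,c+.13*n))
E
```

```text
[[ 0.5567 -0.0542  0.0512]
 [ 0.5294  0.0053  0.0476]
 [ 0.552  -0.0938  0.046 ]
 [ 0.5275 -0.0494  0.042 ]
 [ 0.6607 -0.0072  0.0898]]
wrist plane [ 0.6228665  -0.02110378  0.07537261] [-0.31883188 -0.08961628  0.94356513] 19.34083877175756 15.69944676760133 vs p0 -0.0006017176024354658
(array([ 0.0018, -0.031 ,  0.1721]), array([19.01,  0.36,  0.74]))
```

Emit:
{"api": "carry_out", "payload": {
  "plan": "0 -0.008 0.033 6.3 0.1 0.2 0; 0 -0.016 0.066 12.7 0.2 0.4 0; 0.001 -0.024 0.1 19 0.3 0.7 0; 0.002 -0.031 0.135 19 0.3 0.7 0; 0.002 -0.031 0.172 19 0.3 0.7 0; 0.002 -0.031 0.172 19 0.3 0.7 0; 0.002 -0.031 0.172 19 0.3 0.7 0; 0.002 -0.031 0.172 19 0.3 0.7 0"
}}

```text
time: 2.7
eef_pos: [0.5285, -0.0375, 0.1818]
tcp_rot: [-0.131, 0.785, -0.597, 0.1]
ft_force: [0.7, 0.4, 1.3]
width: 0.0852
```

```bash
python3 - <<'E'
from face import *
import pickle
d=shot('wrist'); pickle.dump(d,open('w2.pkl','wb')); save(d,'w2.png'); T,s=T_tool(); print(T.round(3),s['qpos'].round(2))
E
```

```text
[[ 0.267 -0.91   0.316  0.529]
 [-0.964 -0.253  0.087 -0.037]
 [ 0.001 -0.328 -0.945  0.183]
 [ 0.     0.     0.     1.   ]] [ 0.32  0.4  -0.31  2.08  0.04  0.36 -1.28]
```

View pics/w2.png

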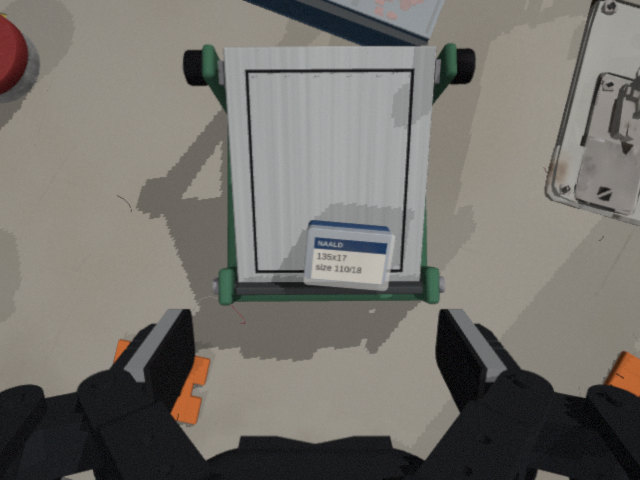

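The tilted wrist picture shows the outline corners near (249,72), (412,70), (256,271) and (402,272). The box lid is centred at about (348,257), turned by a few degrees.

```bash
cat > m2.py <<'E'
from face import *
import pickle
d=pickle.load(open('w2.pkl','rb')); u,y,n=frame()
P=cloud(d); px=d['pixels']; hsv=cv2.cvtColor(px,cv2.COLOR_RGB2HSV)
reg=np.zeros((480,640),bool); reg[80:210,260:400]=1
q=P[reg]; m=np.nanmedian(q,0); f=q[np.linalg.norm(q,axis=1)>0]; f=f[abs((f-m)@n)<.004]
c=f.mean(0); nn=np.linalg.svd(f-c)[2][2]; nn*=np.sign(nn[2]); print('plane',c.round(4),'tilt',np.degrees(np.arccos(nn[2])),'yaw',np.degrees(np.arctan2(-nn[1],-nn[0])),'rms',((f-c)@nn).std())
# outline: dark thin pixels on the face, lines fitted per side (centres)
V=px.max(2).astype(int); ff=lambda uv:onplane(d,uv,n=n,p=c)
def line(rows,cols,axis):
    sub=V[rows[0]:rows[1],cols[0]:cols[1]]
    k=sub.argmin(axis=1 if axis=='v' else 0)
    uv=np.c_[k+cols[0],np.arange(*rows)] if axis=='v' else np.c_[np.arange(*cols),k+rows[0]]
    W=ff(uv); L=cv2.fitLine(W.astype(np.float32),cv2.DIST_HUBER,0,.001,.001).ravel(); return L
l=line((90,250),(242,262),'v'); r=line((90,210),(398,420),'v'); t=line((64,78),(260,400),'h'); b=line((262,277),(265,300),'h')
for k,L in zip('lrtb',(l,r,t,b)): print(k,L[:3].round(4), 'yaw',np.degrees(np.arctan2(*( (L[1],L[0]) ))).round(2))
mid_y=(((l[3:]-c)@y)+((r[3:]-c)@y))/2; w=((l[3:]-c)@y)-((r[3:]-c)@y)
xt=(t[3:]-c)@u; xb=(b[3:]-c)@u; print('size across',w,'along',xt-xb)
fm=c+(xt+xb)/2*u+mid_y*y; print('face_mark',fm.round(4))
# box: points above the face
h=(P-c)@n; bm=(h>.016)&(h<.032)&reg[0,0].__invert__(); bm[:200]=0; bm[300:]=0; bm[:,:290]=0; bm[:,410:]=0
n_,L,st,_=cv2.connectedComponentsWithStats(bm.astype(np.uint8)); i=1+st[1:,4].argmax(); yy,xx=np.nonzero(L==i)
print('box px',st[i],'h',np.percentile(h[L==i],[10,50,90]).round(4))
W=onplane(d,np.c_[xx,yy],n=n,p=c+.024*n); F=np.c_[(W-fm)@u,(W-fm)@y]*1000
print('box rect in face (mm)',cv2.minAreaRect(F.astype(np.float32)), F.min(0),F.max(0))
E
python3 m2.py
```

```text
plane [ 0.6211 -0.0215  0.0749] tilt 19.03051365798878 yaw 15.749230631271196 rms 0.0007040513822637256
l [0.9104 0.2573 0.3239] yaw 15.78
r [0.9105 0.257  0.3241] yaw 15.76
t [-0.2742  0.9617 -0.0025] yaw 105.92
b [-0.2658  0.964   0.    ] yaw 105.42
size across 0.1020111926802586 along 0.13196960297004268
face_mark [ 0.602  -0.0265  0.0682]
box px [ 303  225   92   66 5157] h [0.0223 0.0235 0.0245]
box rect in face (mm) ((-47.920528411865234, -11.78714370727539), (55.590023040771484, 40.6087532043457), 84.70244598388672) [-69.93296006 -40.64822759] [-25.8638897  17.0130316]
```

```bash
sed -i 's/tilt=18.9,yaw=15.5/tilt=19.0,yaw=15.75/' face.py; cat >> face.py <<'E'
FM=np.array([.602,-.0265,.0682])
E
cat > g1.py <<'E'
from face import *
u,y,n=frame(); a=np.radians(84.7); by=np.cos(a)*u+np.sin(a)*y
Rt=np.c_[-by,np.cross(-n,-by),-n]
p=FM-.047*u-.012*y+.001*n
print(rel(Rt,p+.05*n)); print(rel(Rt,p)); print(T_tool()[1]['qpos'].round(2))
E
python3 g1.py
```

```text
(array([0.0213, 0.0155, 0.0812]), array([-0.13, -0.13,  5.07]))
(array([0.0212, 0.0156, 0.1312]), array([-0.13, -0.13,  5.07]))
[ 0.32  0.4  -0.31  2.08  0.04  0.36 -1.28]
```

Emit:
{"api": "carry_out", "payload": {
  "plan": "0.007 0.005 0.027 0 0 1.7 0.2; 0.014 0.01 0.054 0 0 3.4 0.2; 0.021 0.0155 0.081 0 0 5 0.2; 0.021 0.0155 0.081 0 0 5 0.2; 0.021 0.0155 0.081 0 0 5 0.2; 0.021 0.0155 0.081 0 0 5 0.2"
}}

```text
time: 3.25
eef_pos: [0.5481, -0.054, 0.1039]
tcp_rot: [-0.138, 0.758, -0.63, 0.097]
ft_force: [-0.5, 0.2, 0.4]
width: 0.0685
```

```bash
python3 g1.py; python3 -c "
from h import *
d=shot('wrist');save(d,'w3.png')"
```

```text
(array([0.0003, 0.0025, 0.002 ]), array([-0.39, -0.18,  0.15]))
(array([0.0002, 0.0029, 0.052 ]), array([-0.39, -0.18,  0.15]))
[ 0.3   0.56 -0.24  2.11  0.04  0.16 -1.32]
```

View pics/w3.png

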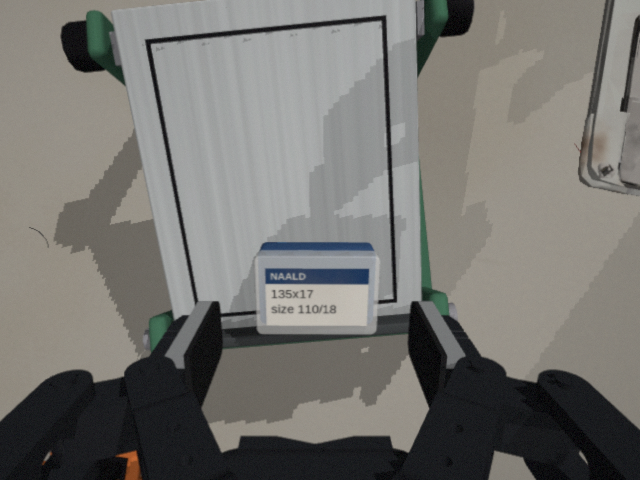

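The fingers straddle the box squarely, with the box centre at about (316,290). I descend and grip.

Emit:
{"api": "carry_out", "payload": {
  "plan": "0 0.003 0.013 0 0 0 0.2; 0 0.003 0.026 0 0 0 0.2; 0 0.003 0.039 0 0 0 0.2; 0 0.003 0.052 0 0 0 0.2; 0 0.003 0.052 0 0 0 0.2; 0 0.003 0.052 0 0 0 0.2"
}}

```text
time: 3.8
eef_pos: [0.5627, -0.0496, 0.0555]
tcp_rot: [-0.138, 0.758, -0.629, 0.098]
ft_force: [0.0, -0.4, -0.3]
width: 0.0685
```

```bash
python3 g1.py
```

```text
(array([ 0.0007,  0.0007, -0.0486]), array([-0.53, -0.2 ,  0.22]))
(array([0.0006, 0.0012, 0.0014]), array([-0.53, -0.2 ,  0.22]))
[ 0.25  0.66 -0.2   2.11  0.05  0.06 -1.32]
```

Emit:
{"api": "carry_out", "payload": {
  "plan": "0 0 0 0 0 0 0.5; 0 0 0 0 0 0 1; 0 0 0 0 0 0 1; 0 0 0 0 0 0 1; 0 0 0 0 0 0 1; 0 0 0 0 0 0 1"
}}

```text
time: 4.3
eef_pos: [0.5631, -0.0496, 0.0577]
tcp_rot: [-0.139, 0.758, -0.629, 0.099]
ft_force: [-2.3, -0.7, 5.7]
width: 0.0548
```

Emit:
{"api": "carry_out", "payload": {
  "plan": "0 0 -0.01 0 0 0 1; 0 0 -0.03 0 0 0 1; 0 0 -0.05 0 0 0 1; 0 0 -0.07 0 0 0 1; 0 0 -0.1 0 0 0 1; 0 0 -0.12 0 0 0 1"
}}

```text
time: 4.8
eef_pos: [0.5235, -0.0603, 0.1741]
tcp_rot: [-0.139, 0.758, -0.629, 0.101]
ft_force: [0.3, -0.1, -0.2]
width: 0.0546
```

```bash
cat > g2.py <<'E'
from face import *
u,y,n=frame(); Rt=np.c_[-y,-np.r_[np.cos(np.radians(15.75)),np.sin(np.radians(15.75)),0],[0,0,-1]]
T,s=T_tool(); print(s['width'],s['ft_force'].round(1),T[:3,3].round(4),s['qpos'].round(2))
for p in ([.54,.16,.15],[.54,.16,.03]): print(rel(Rt,p))
E
python3 g2.py;  python3 -c "
from h import *
d=shot('wrist');save(d,'w4.png')"
```

```text
0.054642855569348704 [ 0.3 -0.1 -0.2] [ 0.5235 -0.0603  0.1741] [ 0.39  0.41 -0.32  2.11  0.02  0.31 -1.29]
(array([-0.2126, -0.0447,  0.0467]), array([-19.8 ,   0.44,  -5.02]))
(array([-0.2099, -0.0041,  0.1596]), array([-19.8 ,   0.44,  -5.02]))
```

View pics/w4.png

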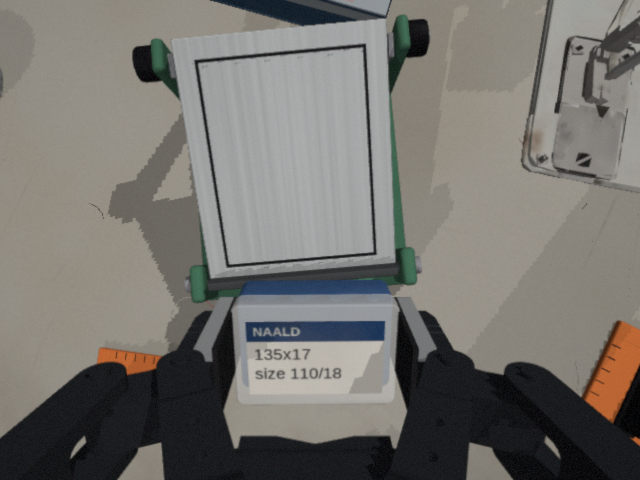

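The box is held between the pads, lid facing the camera at (316,345), and the face is clear. I carry it to the open table on the left.

Emit:
{"api": "carry_out", "payload": {
  "plan": "-0.035 -0.007 0.008 -5 0 -1 1; -0.07 -0.015 0.016 -10 0 -2 1; -0.106 -0.022 0.023 -15 0 -4 1; -0.142 -0.03 0.031 -19.8 0.4 -5 1; -0.178 -0.037 0.039 -19.8 0.4 -5 1; -0.212 -0.045 0.047 -19.8 0.4 -5 1; -0.212 -0.045 0.047 -19.8 0.4 -5 1; -0.212 -0.045 0.047 -19.8 0.4 -5 1"
}}

```text
time: 5.52
eef_pos: [0.5409, 0.1623, 0.1531]
tcp_rot: [-0.002, 0.799, -0.601, 0.002]
ft_force: [-0.1, -0.1, -0.3]
width: 0.0547
```

```bash
sed -i 's/\.16,\.03\]/.16,.008]/' g2.py; python3 g2.py
```

```text
0.054691900346385054 [-0.1 -0.1 -0.3] [0.5409 0.1623 0.1531] [-0.23  0.57 -0.15  1.77  0.12  0.8  -1.73]
(array([0.0019, 0.0015, 0.0031]), array([-0.31, -0.03,  0.3 ]))
(array([0.0019, 0.0023, 0.1451]), array([-0.31, -0.03,  0.3 ]))
```

Emit:
{"api": "carry_out", "payload": {
  "plan": "0 0 0.035 0 0 0 1; 0 0 0.07 0 0 0 1; 0 0 0.1 0 0 0 1; 0 0 0.12 0 0 0 1; 0 0 0.13 0 0 0 1; 0 0 0.137 0 0 0 1; 0 0 0.143 0 0 0 1; 0 0 0.145 0 0 0 1"
}}

```text
time: 6.18
eef_pos: [0.5423, 0.1618, 0.0085]
tcp_rot: [-0.002, 0.799, -0.602, 0.002]
ft_force: [-0.1, -0.8, -0.3]
width: 0.0544
```

Emit:
{"api": "carry_out", "payload": {
  "plan": "0 0 0.001 0 0 0 1; 0 0 0.002 0 0 0 1; 0 0 0.003 0 0 0 1; 0 0 0.003 0 0 0 1"
}}

```text
time: 6.52
eef_pos: [0.5427, 0.162, 0.0061]
tcp_rot: [-0.003, 0.799, -0.602, 0.003]
ft_force: [-0.5, -0.1, -0.2]
width: 0.0544
```

Emit:
{"api": "carry_out", "payload": {
  "plan": "0 0 0.001 0 0 0 1; 0 0 0.002 0 0 0 1; 0 0 0.002 0 0 0 1; 0 0 0.002 0 0 0 1"
}}

```text
time: 6.85
eef_pos: [0.5426, 0.162, 0.004]
tcp_rot: [-0.003, 0.799, -0.602, 0.003]
ft_force: [-0.2, 0.2, -0.9]
width: 0.0548
```

Emit:
{"api": "carry_out", "payload": {
  "plan": "0 0 0.001 0 0 0 1; 0 0 0.002 0 0 0 1; 0 0 0.002 0 0 0 1; 0 0 0.002 0 0 0 1"
}}

```text
time: 7.18
eef_pos: [0.5427, 0.1621, 0.0036]
tcp_rot: [-0.003, 0.799, -0.602, 0.003]
ft_force: [-1.9, 0.0, 10.4]
width: 0.0544
```

Emit:
{"api": "carry_out", "payload": {
  "plan": "0 0 0 0 0 0 0.8; 0 0 0 0 0 0 0.5; 0 0 0 0 0 0 0.2; 0 0 0 0 0 0 0.15; 0 0 0 0 0 0 0.15; 0 0 0 0 0 0 0.15"
}}

```text
time: 7.68
eef_pos: [0.5426, 0.162, 0.0034]
tcp_rot: [-0.003, 0.799, -0.602, 0.003]
ft_force: [0.2, -0.1, -0.5]
width: 0.0727
```

Emit:
{"api": "carry_out", "payload": {
  "plan": "0 0 -0.02 0 0 0 0.15; 0 0 -0.05 0 0 0 0.1; 0 0 -0.09 0 0 0 0; 0 0 -0.13 0 0 0 0; 0 0 -0.17 0 0 0 0; 0 0 -0.21 0 0 0 0; 0 0 -0.25 0 0 0 0"
}}

```text
time: 8.27
eef_pos: [0.5402, 0.1616, 0.2554]
tcp_rot: [-0.003, 0.799, -0.602, 0.003]
ft_force: [0.7, -0.1, 0.6]
width: 0.0852
```

```bash
cat > g3.py <<'E'
from face import *
import sys
# template long side at -15 deg: tool y along it (pointing back), tool x across
a=np.radians(float(sys.argv[1])); lx=np.array([np.cos(a),np.sin(a),0]); z=np.array([0,0,-1.])
Rt=np.c_[np.cross(-lx,z),-lx,z]
for p in sys.argv[2:]: print(rel(Rt,[float(v) for v in p.split(',')]))
T,s=T_tool(); print(T[:3,3].round(4),s['qpos'].round(2))
E
python3 g3.py -15 .4825,-.3095,.25; python3 - <<'E'
from h import *
d=shot('wrist'); save(d,'w5.png')
E
```

```text
(array([0.4369, 0.1853, 0.0045]), array([-0.43,  0.05, 30.99]))
[0.5402 0.1616 0.2554] [-0.22  0.46 -0.17  1.65  0.09  1.04 -1.71]
```

View pics/w5.png

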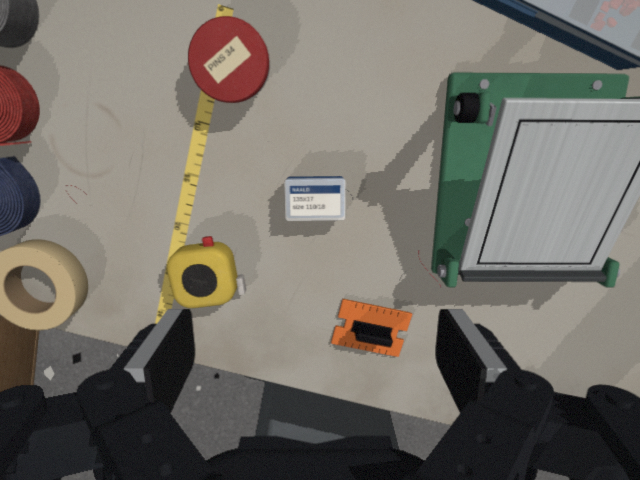

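The box sits lid up on the open table at (315,198), well clear of the stand, and the tape and tin are untouched. Next, the large template.

Emit:
{"api": "carry_out", "payload": {
  "plan": "0.036 0.015 0 0 0 4 0; 0.073 0.031 0 0 0 8 0; 0.109 0.046 0 0 0 12 0; 0.146 0.062 0 0 0 16 0; 0.182 0.077 0 0 0 20 0; 0.218 0.092 0 0 0 24 0; 0.255 0.108 0 0 0 28 0; 0.291 0.123 0 0 0 31 0"
}}

```text
time: 8.98
eef_pos: [0.5059, -0.1521, 0.261]
tcp_rot: [0.011, -0.607, 0.794, -0.005]
ft_force: [0.8, -0.0, -0.7]
width: 0.0853
```

```bash
python3 g3.py -15 .4825,-.3095,.2
```

```text
(array([ 0.1587, -0.0174,  0.0595]), array([-1.21,  0.7 , -0.21]))
[ 0.5059 -0.1521  0.261 ] [ 0.24  0.38  0.02  1.75 -0.02  0.99 -1.56]
```

Emit:
{"api": "carry_out", "payload": {
  "plan": "0.032 -0.003 0.012 -0.2 0.2 0 0; 0.064 -0.006 0.024 -0.5 0.3 0 0; 0.096 -0.009 0.036 -1 0.5 0 0; 0.128 -0.013 0.048 -1.2 0.7 0 0; 0.159 -0.017 0.06 -1.2 0.7 0 0; 0.159 -0.017 0.06 -1.2 0.7 0 0; 0.159 -0.017 0.06 -1.2 0.7 0 0"
}}

```text
time: 9.57
eef_pos: [0.4802, -0.3118, 0.1979]
tcp_rot: [-0.001, -0.605, 0.796, 0.001]
ft_force: [0.8, 0.5, -0.4]
width: 0.0855
```

```bash
cat > m3.py <<'E'
from face import *
d=shot('wrist'); save(d,'w6.png')
H,S,V=cv2.split(cv2.cvtColor(d['pixels'],cv2.COLOR_RGB2HSV)); P=cloud(d)
m=((H>3)&(H<18)&(S>150)&(V>80)).astype(np.uint8)
n,L,st,_=cv2.connectedComponentsWithStats(m); 
for i in np.argsort(-st[1:,4])[:2]+1:
    yy,xx=np.nonzero(L==i); W=onplane(d,np.c_[xx,yy],.006)[:,:2]*1000; r=cv2.minAreaRect(W.astype(np.float32)); print(st[i],r)
# rib: points higher than 25 mm
T,s=T_tool(); k=(P[...,2]>.028)&(P[...,2]<.05)&(V<90); k[330:]=0
print('rib top z',np.median(P[k][:,2]))
n,L,st,_=cv2.connectedComponentsWithStats(k.astype(np.uint8)); i=1+st[1:,4].argmax(); yy,xx=np.nonzero(L==i)
W=onplane(d,np.c_[xx,yy],.038)[:,:2]*1000; print(st[i],cv2.minAreaRect(W.astype(np.float32)))
print(T.round(4))
E
python3 m3.py
```

```text
[ 275  137   87  119 7985] ((485.1551513671875, -314.68408203125), (68.86454772949219, 98.21784210205078), 74.57659149169922)
[ 544   52   96   80 3257] ((506.1720886230469, -541.0343017578125), (27.032392501831055, 77.42845916748047), 14.888720512390137)
rib top z 0.03729491578222954
[ 310  173   17   66 1020] ((485.9935607910156, -314.6503601074219), (11.672516822814941, 49.4731330871582), 74.27091979980469)
[[-2.637e-01 -9.646e-01 -9.000e-04  4.816e-01]
 [-9.646e-01  2.637e-01  1.200e-03 -3.097e-01]
 [-1.000e-03  1.200e-03 -1.000e+00  1.987e-01]
 [ 0.000e+00  0.000e+00  0.000e+00  1.000e+00]]
```

View pics/w6.png

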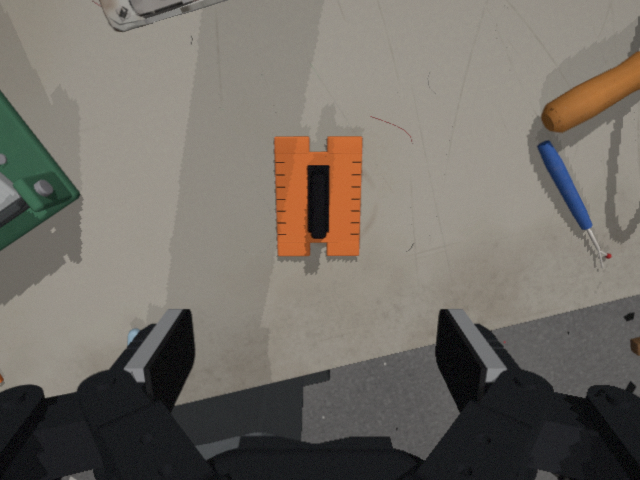

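The large template is seen square at (318,196), rib in its middle, and its measured size is about 98 x 69 mm, so it is the right one.

```bash
python3 g3.py -15.5 .4857,-.3147,.06 .4857,-.3147,.010
```

```text
(array([ 0.0039, -0.0055,  0.1386]), array([0.07, 0.06, 0.21]))
(array([ 0.0039, -0.0055,  0.1886]), array([0.07, 0.06, 0.21]))
[ 0.4816 -0.3097  0.1987] [ 0.5   0.53  0.05  1.7  -0.03  0.92 -1.28]
```

Emit:
{"api": "carry_out", "payload": {
  "plan": "0.002 -0.003 0.035 0 0 0.2 0; 0.004 -0.0055 0.07 0 0 0.2 0; 0.004 -0.0055 0.1 0 0 0.2 0.3; 0.004 -0.0055 0.13 0 0 0.2 0.3; 0.004 -0.0055 0.15 0 0 0.2 0.4; 0.004 -0.0055 0.165 0 0 0.2 0.4; 0.004 -0.0055 0.175 0 0 0.2 0.4; 0.004 -0.0055 0.175 0 0 0.2 0.4"
}}

```text
time: 10.28
eef_pos: [0.4855, -0.3123, 0.022]
tcp_rot: [-0.0, -0.606, 0.795, 0.003]
ft_force: [-0.2, 0.1, 0.8]
width: 0.0514
```

```bash
python3 g3.py -15.5 .4857,-.3147,.010
```

```text
(array([ 0.0023, -0.0008,  0.012 ]), array([0.24, 0.18, 0.16]))
[ 0.4855 -0.3123  0.022 ] [ 0.52  0.78  0.03  1.82 -0.04  0.55 -1.26]
```

Emit:
{"api": "carry_out", "payload": {
  "plan": "0.002 -0.001 0.006 0 0 0 0.5; 0.002 -0.001 0.012 0 0 0 0.5; 0.002 -0.001 0.012 0 0 0 0.6; 0.002 -0.001 0.012 0 0 0 0.8; 0.002 -0.001 0.012 0 0 0 1; 0.002 -0.001 0.012 0 0 0 1; 0.002 -0.001 0.012 0 0 0 1; 0.002 -0.001 0.012 0 0 0 1"
}}

```text
time: 10.95
eef_pos: [0.4864, -0.3148, 0.0108]
tcp_rot: [0.0, -0.606, 0.795, 0.002]
ft_force: [0.3, 1.1, 3.6]
width: 0.0109
```

Emit:
{"api": "carry_out", "payload": {
  "plan": "0 0 0 0 0 0 1; 0 0 0 0 0 0 1; 0 0 0 0 0 0 1"
}}

```text
time: 11.2
eef_pos: [0.4864, -0.3149, 0.0108]
tcp_rot: [0.0, -0.606, 0.795, 0.002]
ft_force: [-0.2, -0.6, 2.0]
width: 0.0109
```

Emit:
{"api": "carry_out", "payload": {
  "plan": "0 0 -0.02 0 0 0 1; 0 0 -0.055 0 0 0 1; 0 0 -0.095 0 0 0 1; 0 0 -0.135 0 0 0 1; 0 0 -0.17 0 0 0 1; 0 0 -0.2 0 0 0 1; 0 0 -0.2 0 0 0 1"
}}

```text
time: 11.78
eef_pos: [0.49, -0.3177, 0.2176]
tcp_rot: [0.003, -0.606, 0.795, -0.004]
ft_force: [0.9, -0.4, -1.3]
width: 0.0109
```

```bash
cat > g4.py <<'E'
from face import *
import sys
u,y,n=frame(); Rt=np.c_[-y,-u,-n]
T,s=T_tool(); v=T[:3,3]-FM; print('TCP in face mm',(np.array([v@u,v@y,v@n])*1000).round(1),'q',s['qpos'].round(2),'F along n',(s['ft_force']@n).round(2),'w',s['width'].round(4))
for h in sys.argv[1:]: print(rel(Rt,FM+float(h)*n))
E
python3 g4.py .14 .03
```

```text
Traceback (most recent call last):
  File "g4.py", line 4, in <module>
    T,s=T_tool(); v=T[:3,3]-FM; print('TCP in face mm',(np.array([v@u,v@y,v@n])*1000).round(1),'q',s['qpos'].round(2),'F along n',(s['ft_force']@n).round(2),'w',s['width'].round(4))
                                                                                                                                                                 ^^^^^^^^^^^^^^^^
AttributeError: 'float' object has no attribute 'round'
```

```bash
sed -i "s/s\['width'\].round(4)/round(s['width'],4)/" g4.py; python3 g4.py .14 .03
```

```text
TCP in face mm [-128.  -249.8  202.1] q [ 0.51  0.52  0.05  1.65 -0.03  0.96 -1.27] F along n -1.47 w 0.0109
(array([-0.2869,  0.0083,  0.0166]), array([ 17.97,  -5.37, -30.78]))
(array([-0.3055, -0.0213,  0.1209]), array([ 17.97,  -5.37, -30.78]))
```

Emit:
{"api": "carry_out", "payload": {
  "plan": "-0.036 0.001 0.002 0 0 0 1; -0.072 0.002 0.004 0 0 -5 1; -0.108 0.003 0.006 3 -1 -10 1; -0.144 0.004 0.008 7 -2 -15 1; -0.18 0.005 0.01 11 -3 -20 1; -0.216 0.006 0.012 14 -4 -25 1; -0.25 0.007 0.014 17 -5 -30 1; -0.287 0.008 0.017 18 -5.4 -30.8 1"
}}

```text
time: 12.45
eef_pos: [0.5561, -0.0397, 0.1987]
tcp_rot: [-0.131, 0.786, -0.596, 0.099]
ft_force: [1.2, -1.3, -1.1]
width: 0.0114
```

Emit:
{"api": "carry_out", "payload": {
  "plan": "0 0 0 0 0 0 1; 0 0 0 0 0 0 1; 0 0 0 0 0 0 1"
}}

```text
time: 12.7
eef_pos: [0.5555, -0.04, 0.1979]
tcp_rot: [-0.13, 0.786, -0.596, 0.098]
ft_force: [-0.7, -0.5, -0.7]
width: 0.0106
```

```bash
python3 g4.py .14 .04
```

```text
TCP in face mm [ -3.6  -0.4 138.4] q [ 0.25  0.41 -0.21  2.   -0.06  0.44 -1.17] F along n -0.39 w 0.0106
(array([-0.0004, -0.0036, -0.0016]), array([ 0.2 ,  0.03, -0.06]))
(array([-0.0003, -0.0039,  0.0984]), array([ 0.2 ,  0.03, -0.06]))
```

Emit:
{"api": "carry_out", "payload": {
  "plan": "0 -0.004 0.02 0.2 0 0 1; 0 -0.004 0.04 0.2 0 0 1; 0 -0.004 0.06 0.2 0 0 1; 0 -0.004 0.08 0.2 0 0 1; 0 -0.004 0.098 0.2 0 0 1; 0 -0.004 0.098 0.2 0 0 1; 0 -0.004 0.098 0.2 0 0 1"
}}

```text
time: 13.28
eef_pos: [0.589, -0.0319, 0.1054]
tcp_rot: [-0.131, 0.786, -0.597, 0.099]
ft_force: [-0.2, -0.2, -1.2]
width: 0.0109
```

```bash
cat > m4.py <<'E'
from face import *
import sys
u,y,n=frame(); d=shot('wrist'); save(d,sys.argv[1]); T,s=T_tool()
H,S,V=cv2.split(cv2.cvtColor(d['pixels'],cv2.COLOR_RGB2HSV))
m=((H>3)&(H<18)&(S>150)&(V>80)).astype(np.uint8); nn,L,st,_=cv2.connectedComponentsWithStats(m); i=1+st[1:,4].argmax(); yy,xx=np.nonzero(L==i)
tz=T[:3,2]; W=onplane(d,np.c_[xx,yy],n=tz,p=T[:3,3]+.0048*tz); q=(W-T[:3,3])@T[:3,:3]*1000
print('plate in tool xy mm',cv2.minAreaRect(q[:,:2].astype(np.float32)),st[i])
P=cloud(d)[L==i]; f=P[np.isfinite(P).all(1)]; k=np.linalg.svd(f-f.mean(0),full_matrices=False)[2][2]; k*=np.sign(k@n)
print('plate top height over face',np.median((f-FM)@n),'normal in face axes deg',np.degrees([k@u,k@y]).round(2))
E
python3 m4.py w7.png; python3 g4.py .012
```

```text
plate in tool xy mm ((-0.3214759826660156, -12.905414581298828), (67.95608520507812, 70.98871612548828), 0.05317554995417595) [  220   187   191   175 20033]
plate top height over face 0.0341482329015624 normal in face axes deg [ 0.34 -0.04]
TCP in face mm [-0.3 -1.7 40.7] q [ 0.19  0.59 -0.18  2.01 -0.04  0.24 -1.2 ] F along n -1.44 w 0.0106
(array([-0.0017, -0.0003,  0.0287]), array([ 0.02, -0.03, -0.16]))
```

View pics/w7.png

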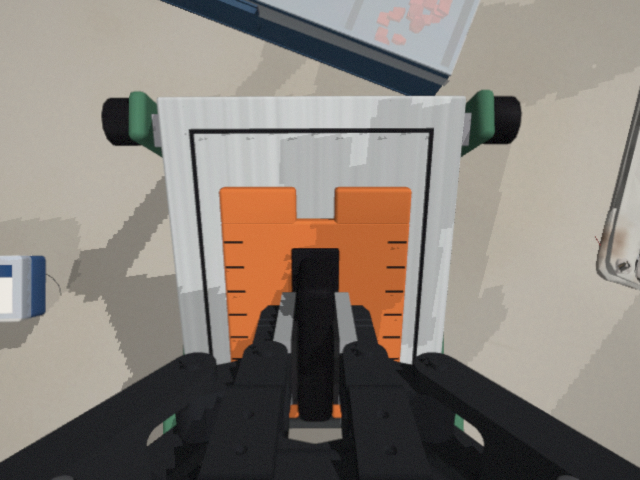

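The plate is centred and square over the outline; its upper edge at row 187 is parallel to the outline at row 131. I lower it to the face.

Emit:
{"api": "carry_out", "payload": {
  "plan": "-0.0005 -0.001 0.007 0 0 0 1; -0.001 -0.001 0.013 0 0 0 1; -0.0015 -0.001 0.019 0 0 0 1; -0.002 -0.001 0.024 0 0 0 1; -0.002 -0.001 0.024 0 0 0 1; -0.002 -0.001 0.024 0 0 0 1"
}}

```text
time: 13.83
eef_pos: [0.5972, -0.0273, 0.0838]
tcp_rot: [-0.131, 0.786, -0.596, 0.099]
ft_force: [-0.1, 0.2, -0.5]
width: 0.011
```

```bash
python3 g4.py .012
```

```text
TCP in face mm [ 0.5  0.6 16.3] q [ 0.17  0.64 -0.17  2.   -0.04  0.19 -1.2 ] F along n -0.51 w 0.011
(array([0.0006, 0.0005, 0.0043]), array([ 0.06, -0.01, -0.15]))
```

Emit:
{"api": "carry_out", "payload": {
  "plan": "0 0 0.001 0 0 0 1; 0 0 0.002 0 0 0 1; 0 0 0.003 0 0 0 1; 0 0 0.003 0 0 0 1; 0 0 0.003 0 0 0 1"
}}

```text
time: 14.25
eef_pos: [0.5981, -0.027, 0.081]
tcp_rot: [-0.131, 0.786, -0.596, 0.099]
ft_force: [-0.5, -0.7, -0.3]
width: 0.0107
```

Emit:
{"api": "carry_out", "payload": {
  "plan": "0 0 0.0005 0 0 0 1; 0 0 0.001 0 0 0 1; 0 0 0.001 0 0 0 1; 0 0 0.001 0 0 0 1"
}}

```text
time: 14.58
eef_pos: [0.5985, -0.027, 0.08]
tcp_rot: [-0.131, 0.786, -0.596, 0.099]
ft_force: [0.0, 0.9, -1.5]
width: 0.0108
```

Emit:
{"api": "carry_out", "payload": {
  "plan": "0 0 0.0005 0 0 0 1; 0 0 0.001 0 0 0 1; 0 0 0.001 0 0 0 1; 0 0 0.001 0 0 0 1"
}}

```text
time: 14.92
eef_pos: [0.5988, -0.0269, 0.0793]
tcp_rot: [-0.131, 0.786, -0.596, 0.099]
ft_force: [-1.0, 0.1, 0.9]
width: 0.0113
```

Emit:
{"api": "carry_out", "payload": {
  "plan": "0 0 0.0005 0 0 0 1; 0 0 0.001 0 0 0 1; 0 0 0.001 0 0 0 1; 0 0 0.001 0 0 0 1"
}}

```text
time: 15.25
eef_pos: [0.5989, -0.0269, 0.0793]
tcp_rot: [-0.131, 0.786, -0.596, 0.099]
ft_force: [-4.4, -1.0, 8.6]
width: 0.0107
```

Contact with about 9.6 N along the normal. I check without moving.

```bash
python3 m4.py w8.png; for i in 1 2; do python3 g4.py; done; python3 - <<'E'
from face import *
b=shot('side'); save(b,'side1.png'); d=shot('wrist'); u,y,n=frame()
P=cloud(d); m=np.zeros((480,640),bool); m[100:190,180:460]=1
h=(P-FM)@n; V=cv2.cvtColor(d['pixels'],cv2.COLOR_RGB2HSV)[...,1]; k=m&(abs(h)<.006)&(V<60); f=P[k]; c=f.mean(0); nn=np.linalg.svd(f-c,full_matrices=False)[2][2]; nn*=np.sign(nn[2])
print('face now: tilt',np.degrees(np.arccos(nn[2])),'height',np.median(h[k])*1000)
print('F',telemetry.read_state()['ft_force'].round(2),telemetry.read_state()['ft_torque'].round(2))
E
```

```text
plate in tool xy mm ((-0.41107177734375, -13.428157806396484), (68.41500091552734, 71.37045288085938), 0.04201287403702736) [  220   187   191   175 19911]
plate top height over face 0.005842851182598355 normal in face axes deg [ 0.36 -0.1 ]
TCP in face mm [ 0.6  0.4 11.5] q [ 0.17  0.65 -0.16  2.   -0.04  0.18 -1.2 ] F along n 8.88 w 0.011
TCP in face mm [ 0.6  0.4 11.5] q [ 0.17  0.65 -0.16  2.   -0.04  0.18 -1.2 ] F along n 8.88 w 0.011
face now: tilt 18.925673208131983 height -0.09576091034753936
F [-4.16 -0.35  7.91] [-0.03  0.79  0.02]
```

View pics/w8.png

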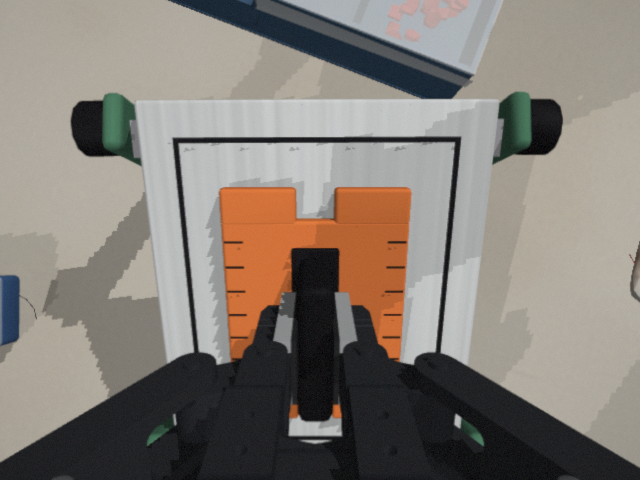

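The plate's top lies 5.8 mm over the face (flush for a 6 mm plate), square and inside the outline with about 9 N. The wrist moment hints at edge loading, so I try a small tilt change while pressing.

Emit:
{"api": "carry_out", "payload": {
  "plan": "0 0 0.0013 -0.2 0 0 1; 0 0 0.0013 -0.4 0 0 1; 0 0 0.0013 -0.4 0 0 1; 0 0 0.0013 -0.4 0 0 1"
}}

```text
time: 15.73
eef_pos: [0.5988, -0.027, 0.0792]
tcp_rot: [-0.129, 0.786, -0.597, 0.098]
ft_force: [-6.1, -1.0, 11.1]
width: 0.0107
```

```bash
cat > f.py <<'E'
from face import *
u,y,n=frame(); T,s=T_tool(); F=s['ft_force'];M=s['ft_torque']
print('F u,y,n',[(F@k).round(2) for k in (u,y,n)],'M u,y,n',[(M@k).round(3) for k in (u,y,n)])
E
python3 g4.py .0115; python3 f.py; python3 m4.py w9.png
```

```text
TCP in face mm [ 0.6  0.4 11.4] q [ 0.17  0.65 -0.16  2.   -0.04  0.2  -1.21] F along n 12.53 w 0.0107
(array([ 0.0004,  0.0005, -0.0001]), array([ 0.43, -0.05, -0.15]))
F u,y,n [np.float64(-2.2), np.float64(0.67), np.float64(12.53)] M u,y,n [np.float64(0.341), np.float64(0.613), np.float64(-0.054)]
plate in tool xy mm ((-0.40148162841796875, -13.426822662353516), (68.52396392822266, 71.36959075927734), 0.049805786460638046) [  220   187   191   175 20075]
plate top height over face 0.00581332608954161 normal in face axes deg [ 0.42 -0.1 ]
```

```bash
python3 - <<'E'
from h import *
import pickle
a0,b0,_=pickle.load(open('s0.pkl','rb')); b=shot('side'); save(b,'side2.png')
for nm,(x0,x1,y0,y1) in dict(chalk=(350,380,228,246),tape=(345,395,312,352),tin=(245,292,322,362)).items():
    print(nm,'mean px change',np.abs(b['pixels'][y0:y1,x0:x1].astype(int)-b0['pixels'][y0:y1,x0:x1]).mean().round(2))
E
python3 f.py
```

```text
chalk mean px change 9.33
tape mean px change 6.82
tin mean px change 6.84
F u,y,n [np.float64(-2.26), np.float64(0.26), np.float64(12.93)] M u,y,n [np.float64(0.263), np.float64(0.654), np.float64(0.012)]
```

View pics/side2.png

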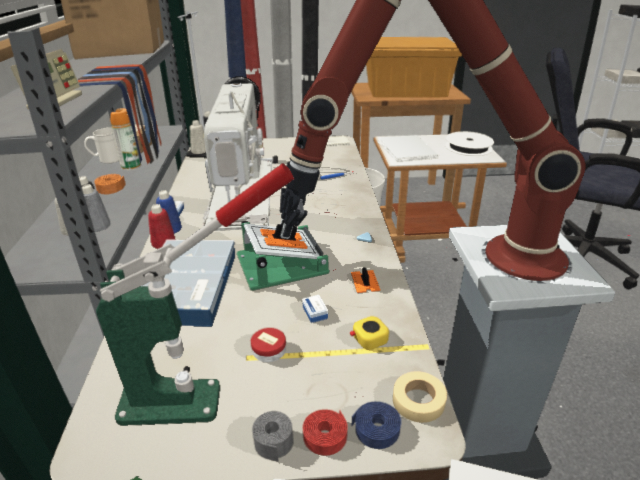

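The side view shows the template pressed on the face at (285,240), the box lid up at (315,308), and the tape (371,332), tin (268,342) and chalk (365,238) where they were. Handing in.

```bash
python3 -c "
from rig import manip; print(manip.job_done())"; python3 f.py
```

```text
the job is handed in; nothing more can be done
None
the job is handed in; nothing more can be done
```

The job is handed in. The needle box is lid up on the open table, left of the stand and clear of it. The orange 100 x 70 mm template is still gripped by its rib and pressed flush on the face.

**Last checks before hand-in:**
- **Push:** about 12.5–12.9 N along the face normal, steady over the last two readings and well below the 50 N at which the face slips.
- **Flushness:** the plate top stood 5.8 mm above the face surface, against a 6 mm plate thickness.
- **Position:** the plate is within about 1 mm of the outline's centre, square to it within about 0.2°, and inside the line.
- **Stand angle:** about 19°, measured at 18.9° while pressing at about 9 N, before the final tilt change. That matches the 18.8–19.3° readings before contact.
- **Time:** about 16 s of the 69 s allowed.
- **Tape, tin and chalk:** they look unmoved in the last side view. I compared pixels with the first picture (mean change 7–9) and did not re-measure their positions.

**What disagreed:** the depth image shows the plate tilted 0.4° from the face. The first press also showed a wrist moment that suggested the load was on the plate's low edge. I eased the tool tilt by 0.4°. From an assumed sensor distance, the push then works out to about 15 mm off centre, well inside the plate. The tilt reading itself stayed, and I put it down to depth error.

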